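Slide the tasting board between the honey jars onto the serving mat

TASK

Push the wooden tasting board with your fingertips across the table, through the narrow gap between the two honey jars, and on until the whole board lies on the green serving mat beyond them. Only push it along the table: do not lift or tip it, and do not touch the two little juice bottles that ride on it, which must stay upright in their wells. Leave the cup, the spare bottle and the apple where they are.

Things in the scene. Friction and masses are not known exactly. Their poses are not given: they have to be found in the camera images.
- station: Serving place, fixed: two jars and the green mat beyond them. Origin: on the table midway between the jars, where the gap is narrowest: 90 mm (the board is 84 mm wide). x runs level through the gap from the board's side towards the mat, y across the gap, z up. At the start the board's centre is at x = -190 to -140 mm here, up to 30 mm aside, turned up to 0.35 rad, with free table beside it.
- jar_left (a point): Foot centre of the jar at the station's y = +77 mm: squat amber honey jar with brass lid, 64 mm diameter, 38 mm tall, fixed to the table.
- jar_right (a point): The same for the like jar at y = -77 mm.
- mat (a point): Centre of the green serving mat, on the table (111 mm beyond the gap along the station's x). Axes as the station's. The mat measures 166 mm along x and 116 mm along y; it is flat colour on the table, too thin to catch on anything.
- board: Loose brown wooden tasting board, a flat rectangular block 130 mm long (its x), 84 mm wide (its y), 18 mm thick, about 250 g. Origin: centre of its underside. Its +x end is nearer the mat at the start. Two round wells 8 mm deep at x = +22 mm, y = +20 and -20 mm hold the bottles; the rear end (-x) is bare. It slides on the table under a push of a few newtons and stops when the push stops.
- corner0 (a point): Board's bottom corner at its +x, +y (65, 42 mm from the board's centre).
- corner1 (a point): Board's bottom corner at its +x, -y.
- corner2 (a point): Board's bottom corner at its -x, +y.
- corner3 (a point): Board's bottom corner at its -x, -y.
- juice_red: Small loose capped red juice bottle, 29 mm diameter, 60 mm tall with its white cap, standing in the board's well at +y, its top 70 mm above the table. Origin: centre of its underside, 10 mm above the board's underside.
- juice_orange: The same in orange, in the board's well at -y.
- cup: Loose bystander, to be left where it stands. Origin: centre of its underside. White open cup, 68 mm across the rim, 75 mm tall.
- spare_bottle: Loose bystander, to be left where it stands. Origin: centre of its underside. Green capped bottle with a pale label, 44 mm diameter, 85 mm tall.
- apple: Loose bystander, to be left where it stands. Origin: centre of its underside. Red apple, 74 mm diameter, 64 mm tall.

How it is judged (in metres and radians):
On the way:
1. the board passes through the gap between the jars (x of board in the frame of station between -0.035 and 0.035 m and y of board in the frame of station between -0.015 and 0.015 m), for 0.1 s.
At the end, for the whole second after the job is handed in: All four corners of the board lie on the mat (within 2 mm past its edge), the board is flat on the table and at rest, both juice bottles stand upright in their wells (x of corner0 in the frame of mat between -0.085 and 0.085 m and y of corner0 in the frame of mat between -0.06 and 0.06 m and x of corner1 in the frame of mat between -0.085 and 0.085 m and y of corner1 in the frame of mat between -0.06 and 0.06 m and x of corner2 in the frame of mat between -0.085 and 0.085 m and y of corner2 in the frame of mat between -0.06 and 0.06 m and x of corner3 in the frame of mat between -0.085 and 0.085 m and y of corner3 in the frame of mat between -0.06 and 0.06 m and angle between each of juice_red, juice_orange's own z axis and vertical below 0.2 rad and z of each of juice_red, juice_orange in the frame of board below 0.015 m and height (world z) of board below 0.004 m and angle between board's own z axis and vertical below 0.05 rad and linear speed of board below 0.01 m/s); the robot touches nothing.
It fails at once if the board is lifted or tipped (8 mm, 0.12 rad) (height (world z) of board above 0.008 m or angle between board's own z axis and vertical above 0.12 rad).
It fails at once if the robot touches a juice bottle (contact force between any of the fingers, the arm and juice_red above 0.5 N or contact force between any of the fingers, the arm and juice_orange above 0.5 N).
It fails at once if a juice bottle tips or leaves its well (angle between any of juice_red, juice_orange's own z axis and vertical above 0.35 rad or z of any of juice_red, juice_orange in the frame of board above 0.018 m).
It fails at once if the cup, spare bottle or apple is moved by more than 15 mm (distance of any of cup, spare_bottle, apple from where it was at the start of the episode above 0.015 m).
It also fails if it takes over 72 s, if anything falls off the work surface, if the arm or the gripper's body presses on something with over 40 N, if the wrist force passes 120 N, or if a joint passes its speed limit or range.

ROBOT

A 6-joint arm with a two-finger parallel gripper is mounted at the origin on the work surface. World frame = base frame: x ahead of the robot, y to its left, z up, the work surface at z = 0. Lengths are in mm, angles in rad, forces in N, time in s.
With the tool pointing down it reaches from about 350 to 975 mm from the base axis. Payload 7.1 kg.
Tool frame: the origin (TCP) lies at the centre of the arm's flange, where the gripper is bolted on; the fingertips stand 182 mm ahead of it and the grasp point (between the pads) lies 163 mm ahead of it; x points along the fingers, y is the direction in which the jaws open and shut, and the axes are right-handed (so a half turn about x gives the same grasp; the last joint's range is limited). The gripper opens to 88 mm and grips with 3 to 60 N. Pads are 20 mm wide; open, the fingers measure 115 mm over their backs; the gripper's body (75 mm by 178 mm) begins 61 mm behind the grasp point.
Start: joints at [-1.246, 0.423, 1.63, -0, 1.089, -0.019], TCP at [210.684, -588.403, 404.675] pointing down, gripper open.
Joint ranges: [-3, 3], [-0.9, 2.11], [0.09, 2.58], [-1.31, 4.45], [0.11, 2.69], [-2.54, 2.54]. Speed limits (rad/s): [2.39, 2.39, 3.01, 3.14, 3.14, 3.14].

INTERFACE

Orientations are given as a rotation vector (axis times angle).
In Python, from workcell import readout, viewer, workorder, models gives the robot as it stands. The module is installed in compiled form; this text tells all that it offers.
- The arm moves only by the tool apply_moves, never from a script. Its argument "commands" is a list that holds one entry, the list of rows, each a list of 4 numbers: the shift along the world's x, y, z in m, then the turn about the world's z in rad. A call has 1 to 8 rows; each row is the pose to reach, as a shift and turn from the pose commanded when the call began; what a row does not reach only later rows make up. A row lasts 1/8 s, in which the tool goes at most 62.5 mm and 10.7 degrees, less where a joint would pass 70% of its speed; a pose out of reach is approached as far as the arm can. A call with a gripper value outside its range is refused whole. "gripper" is the finger opening in m, from 0 to 0.0878, set as the call begins (left out, the last holds). The fingers move at their own pace and stop on an object; the grip force is fixed at half the most. Time passes only in rows, so rows that repeat a pose let the fingers close. It gives the time, the measured TCP pose, the force and the opening at its end, in the units of the state.
- readout.get_obs(): the state, without advancing time (a new reading comes with each control period).
- viewer.get_image(name): name is "side" or "top" or "wrist"; returns a dict with "color" (384x512x3 uint8, red, green, blue), "vertical_fov" (degrees; the focal length in pixels is half the picture's height over the tangent of half this angle, whatever the lens; pixels are square), "cx", "cy" (the principal point, pixels), "rvec" (rotation vector, rad) and "tvec" (3), from world to camera coordinates, as OpenCV has them. Camera axes: x right, y down, z forward; pixel columns grow to the right and rows downward; lengths in mm; the calibration is good to about 2 mm. A picture is of the moment at which its call begins. There is no depth.
- workorder.close_job(): hands the job in, once; it reports no verdict.
Trained networks look in the newest picture that a camera, given by its name, has taken for a name from the list of things; names that differ only in an ending like _2 or _b are one class to them, and where a whole thing is asked for, a point or a joint stands for the part that bears it (a point fixed in the world has none). Each returns a list of dicts, best first, with "conf" (0 to 1); they miss things now and then, are a little off and sometimes report something else, mostly with a low value. They report only what shows in the picture. A call takes as long as a camera call.
- models.search_frame(camera, label): "position" ([x, y, z] in mm, in world coordinates, good to about 4 mm: the middle of the surface that is visible of it).
- models.place_of(camera, label): "position" ([x, y, z] in mm, in world coordinates, good to about 4 mm: a listed point, or the origin of a listed thing).
The state is a dict: "t": time; "qpos": joint angles; "qvel": joint speeds; "joint_torque": joint torques, N m; "ee_pos": TCP position; "orientation": TCP orientation; "ft_force": force on the tool from outside, world axes, zero at the start; "moment": the same for the moment, N m; "width": finger opening in mm.
Only numpy, scipy, OpenCV 4.12 (cv2) and the standard library are available. Lean on these libraries where they do the work, as an engineer would, in place of code of your own. Each camera call takes 0.05 s, during which the arm holds its last target.

## Working session

There is one attempt and no reset: what is moved stays moved. The work goes in short steps, Python scripts to look and compute and a tool call to move; the robot and the scene stay as the last step left them, time stands still between calls to the robot, and variables do not carry over. Pictures are saved under pics/ and viewed, and the job is handed in when it is done.

Besides the shell and the picture viewer there is one more tool, called after ">>>" as a command line: name --argument value ..., lists and objects as JSON in quotes. apply_moves: Moves the arm, as the interface text tells. Its arguments: {"type":"object","properties":{"commands":{"type":"array","items":{"type":"array","items":{"type":"array","items":{"type":"number"}}}},"gripper":{"type":"number"}},"required":["commands"]}

```bash
mkdir -p pics; cat > h.py <<'E'
import numpy as np, cv2
from workcell import readout, viewer, workorder, models
def snap(cam,fn):
    im=viewer.get_image(cam); cv2.imwrite('pics/'+fn+'.png',im['color'][:,:,::-1]); return im
def find(cam,labels):
    for l in labels:
        print(cam,l,[(np.round(d['position'],1).tolist(),round(d['conf'],2)) for d in models.place_of(cam,l)[:2]])
E
python3 - <<'E'
from h import *
print(readout.get_obs())
for c in ['top','side','wrist']:
    im=snap(c,c+'0'); print(c,im['vertical_fov'],im['cx'],im['cy'],im['rvec'],im['tvec'])
find('top',['jar_left','jar_right','mat','station','board','corner0','corner1','corner2','corner3','juice_red','juice_orange','cup','spare_bottle','apple'])
find('side',['jar_left','jar_right','mat','corner0','corner1','corner2','corner3'])
E
```

```text
{'t': 0.0, 'qpos': array([-1.24598441e+00,  4.23819711e-01,  1.63065405e+00, -1.97437652e-05,
        1.08861584e+00, -1.90146226e-02]), 'qvel': array([-0.00025345, -0.00165698,  0.00063557,  0.00052209,  0.00019156,
        0.00193605]), 'joint_torque': array([ 1.42921774e-03, -5.44613814e+01, -2.73667556e+01,  6.41629030e-02,
        2.29208276e-02, -1.33337062e-04]), 'ee_pos': array([ 210.61037015, -588.16040855,  403.92881501]), 'orientation': array([ 2.03502554,  0.35491457, -2.03553221]), 'ft_force': array([ 0.97803737, -0.25452047,  0.08193932]), 'moment': array([ 0.00052294, -0.01673486,  0.00155161]), 'width': 88.0207041666942}
top 42.978060093388855 256.30195604786684 191.79371011560545 [ 2.11982598 -2.13796393  0.17077756] [  50.19439355  586.46925533 1121.59577372]
side 42.06323635023513 256.0637067414911 195.628213177437 [ 0.68616176 -2.47935798  1.30362424] [509.93066899 188.34894797 710.98197751]
wrist 63.12587544526734 255.84911859639868 190.91920986386526 [-2.35642282  1.65963123  0.25525786] [-623.0790304   -36.65228471  392.69367659]
top jar_left [([423.2, 77.3, 2.
[... 482 characters left out ...]
 0.86)]
top juice_red [([484.0, -74.5, 11.5], 0.69)]
top juice_orange [([678.2, 64.3, 2.5], 0.71), ([523.0, -75.2, 6.9], 0.59)]
top cup [([674.7, 242.3, -3.9], 0.9)]
top spare_bottle [([677.8, 62.0, 2.3], 0.6)]
top apple [([364.4, 166.9, -1.9], 0.85)]
side jar_left [([427.4, 74.1, -2.3], 0.73)]
side jar_right [([578.7, 75.2, -3.1], 0.73)]
side mat [([503.1, 188.3, 3.7], 0.79), ([575.5, 76.0, -0.8], 0.69)]
side corner0 [([456.7, -34.3, 0.6], 0.95), ([462.5, -166.7, -1.4], 0.9)]
side corner1 [([456.7, -34.3, 0.6], 0.95), ([462.5, -166.7, -1.4], 0.9)]
side corner2 [([456.7, -34.3, 0.6], 0.95), ([462.5, -166.7, -1.4], 0.9)]
side corner3 [([456.7, -34.3, 0.6], 0.95), ([462.5, -166.7, -1.4], 0.9)]
```

View pics/top0.png

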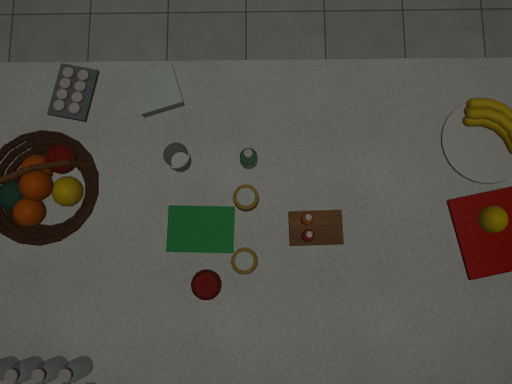

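View pics/side0.png

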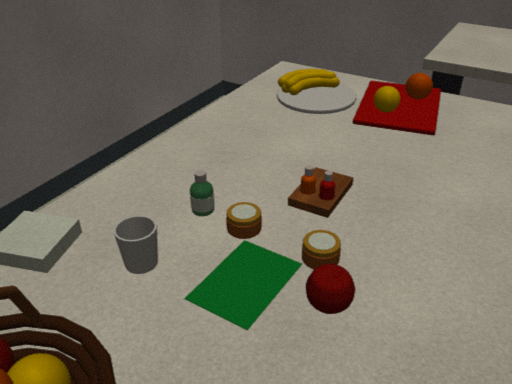

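The top view shows the board at about (316,227) px with its rear towards image right, the jars at (246,197) and (245,261), and the green mat at about (167–235, 205–253). Next I'll take precise edge measurements.

```bash
cat >> h.py <<'E'
from scipy.spatial.transform import Rotation as R
def K(im):
    f=im['color'].shape[0]/2/np.tan(np.radians(im['vertical_fov'])/2)
    return np.array([[f,0,im['cx']],[0,f,im['cy']],[0,0,1]])
def back(im,px,z):
    px=np.atleast_2d(px).astype(float)
    r=np.c_[px,np.ones(len(px))]@np.linalg.inv(K(im)).T
    Rm=cv2.Rodrigues(np.array(im['rvec']))[0]; t=np.array(im['tvec']).ravel()
    c=-Rm.T@t; d=r@Rm
    return c+d*((z-c[2])/d[:,2])[:,None]
def maskboard(im,poly=None):
    hsv=cv2.cvtColor(im['color'],cv2.COLOR_RGB2HSV)
    return hsv
def fitmask(m,im,z,label):
    n,l,s,c=cv2.connectedComponentsWithStats(m.astype(np.uint8)); 
    k=1+np.argmax(s[1:,4]); m=(l==k).astype(np.uint8)
    cn=max(cv2.findContours(m,cv2.RETR_EXTERNAL,cv2.CHAIN_APPROX_NONE)[0],key=cv2.contourArea)
    w=back(im,cn[:,0,:],z)[:,:2].astype(np.float32)
    r=cv2.minAreaRect(w); print(label,'rect c',np.round(r[0],1),'size',np.round(r[1],1),'ang',round(r[2],2),'px',s[k])
    return r
def seg(im,full=True):
    h=maskboard(im)
    H,S,V=[h[:,:,i].astype(int) for i in range(3)]
    g=(H>50)&(H<75)&(S>180)&(V>50); rm=fitmask(g,im,0,'mat')
    b=(H>3)&(H<20)&(S>90)&(V>40); b[:,:250]=0; b[:,400:]=0; b[:190]=0; b[270:]=0
    return rm,b
def refboard(im,z=18,show=True,lo=None):
    pass
E
python3 - <<'E'
from h import *
im=snap('top','top1'); rm,b=seg(im); r=fitmask(b,im,18,'board')
c=im['color'][190:262:6,282:350:6]
cv2.imwrite('pics/crop1.png',cv2.resize(im['color'][185:270,160:350,::-1],None,fx=4,fy=4,interpolation=cv2.INTER_CUBIC))
o=readout.get_obs(); print(R.from_rotvec(o['orientation']).as_matrix().round(3))
E
```

```text
mat rect c [450.7 226. ] size [17.9  4.4] ang 80.17 px [180 249   8   3  11]
board rect c [503.1 -97.7] size [ 83.1 129.5] ang 1.01 px [ 289  210   54   36 1654]
[[ 0.     0.337 -0.941]
 [-0.    -0.941 -0.337]
 [-1.     0.    -0.   ]]
```

View pics/crop1.png

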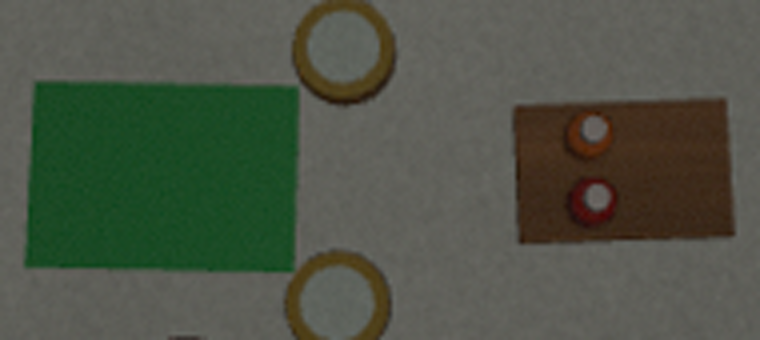

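The crop shows the mat and the jar pair turned slightly relative to the board. I need to fix the mat mask and fit the jars.

```bash
cat >> h.py <<'E'
def seg(im):
    H,S,V=[cv2.cvtColor(im['color'],cv2.COLOR_RGB2HSV)[:,:,i].astype(int) for i in range(3)]
    g=(H>45)&(H<80)&(S>130); g[:,:150]=0; g[:,300:]=0; g[:190]=0
    return H,S,V,g
E
python3 - <<'E'
from h import *
im=viewer.get_image('top'); H,S,V,g=seg(im); r=fitmask(g,im,0,'mat'); print(cv2.boxPoints(r).round(1).tolist())
a=(H>12)&(H<28)&(S>110)&(V>60)
P=[]
for x0,y0 in((246,197),(245,261)):
    m=np.zeros_like(a);m[y0-20:y0+20,x0-20:x0+20]=a[y0-20:y0+20,x0-20:x0+20]
    cn=max(cv2.findContours(m.astype(np.uint8),cv2.RETR_EXTERNAL,cv2.CHAIN_APPROX_NONE)[0],key=cv2.contourArea)[:,0]
    w=back(im,cn,38)[:,:2].astype(np.float32); c,rad=cv2.minEnclosingCircle(w); e=cv2.fitEllipse(w); print('jar',c,rad,e); P.append(e[0])
P=np.array(P); print('mid',P.mean(0),'dist',np.linalg.norm(P[0]-P[1]),'ang deg',np.degrees(np.arctan2(*(P[0]-P[1])[::-1])))
side=snap('side','side1')
for l in['jar_left','jar_right','mat','board','cup','spare_bottle','apple']:find('top',[l])
for l in['jar_left','jar_right','mat','board','station']:find('side',[l])
E
```

```text
mat rect c [504.  185.4] size [164.  113.4] ang 88.31 px [ 167  206   67   47 3011]
[[444.8999938964844, 105.0], [558.2000122070312, 101.69999694824219], [563.0999755859375, 265.70001220703125], [449.70001220703125, 269.0]]
jar (576.7801513671875, 71.5628433227539) 30.42360496520996 ((577.1829223632812, 71.76220703125), (57.95027160644531, 58.79586410522461), 145.54876708984375)
jar (423.6993103027344, 76.01545715332031) 30.599327087402344 ((423.8091125488281, 75.9723129272461), (58.76472091674805, 59.034854888916016), 150.1248016357422)
mid [500.49601746  73.86725998] dist 153.4315825658314 ang deg -1.5723723627298933
top jar_left [([419.8, 75.8, -0.1], 0.63)]
top jar_right [([580.4, 75.8, -2.6], 0.93)]
top mat [([502.2, 191.4, 4.9], 0.82)]
top board [([503.8, -98.6, 2.0], 0.97)]
top cup [([675.2, 239.4, -0.6], 0.97)]
top spare_bottle []
top apple [([366.1, 165.0, 1.0], 0.64)]
side jar_left [([426.5, 75.0, -3.6], 0.92), ([458.0, -35.2, 3.6], 0.51)]
side jar_right [([577.8, 77.1, -4.5], 0.84)]
side mat [([500.3, 183.7, 1.3], 0.83), ([429.0, 78.2, -1.9], 0.54)]
side board [([500.9, -98.4, 4.0], 0.91)]
side station [([501.4, 73.2, -1.0], 0.74)]
```

Vision gives these values:
- **Station:** origin at (500.5, 73.9) mm, x axis at 88.37°.
- **Board:** centre at (503.1, -97.7) mm, turned 2.6° and about 7.5 mm off the line.

I'll push the +x long side with both fingertips first. That squares the board and centres it.

>>> apply_moves --commands '[[[0.04,0.055,0,-0.04],[0.085,0.115,0,-0.09],[0.13,0.175,0,-0.14],[0.175,0.235,0,-0.19],[0.22,0.295,0,-0.24],[0.265,0.355,0,-0.29],[0.31,0.415,0,-0.34],[0.345,0.465,0,-0.372]]]' --gripper 0.06

```text
t: 2.95
ee_pos: [510.2, -185.5, 405.0]
orientation: [-2.208, 0.033, 2.206]
ft_force: [0.4, -0.4, 0.6]
width: 60.1
```

>>> apply_moves --commands '[[[0.0193,0.0249,-0.03,0],[0.0193,0.0249,-0.08,0],[0.0193,0.0249,-0.12,0],[0.0193,0.0249,-0.16,0],[0.0193,0.0249,-0.16,0]]]'

```text
t: 3.58
ee_pos: [527.4, -162.0, 242.3]
orientation: [-2.2, 0.029, 2.213]
ft_force: [-0.0, 0.8, -0.1]
width: 60.1
```

>>> apply_moves --commands '[[[0.025,0,0,0],[0.0475,0,0,0],[0.0475,0.03,0,0],[0.0475,0.0635,0,0],[0.0475,0.0635,0,0],[0.0475,0.0635,0,0]]]'

```text
t: 4.32
ee_pos: [576.5, -99.4, 246.1]
orientation: [-2.21, 0.031, 2.205]
ft_force: [-0.2, 0.4, 0.8]
width: 60.1
```

```bash
python3 - <<'E'
from h import *
o=readout.get_obs(); print(o['ee_pos'],R.from_rotvec(o['orientation']).as_matrix()[:,1],R.from_rotvec(o['orientation']).as_matrix()[:,0])
E
```

```text
[576.53332685 -99.36048523 246.13666277] [-2.78506046e-02 -9.99611930e-01  5.76507167e-04] [ 2.18600728e-03 -6.37634744e-04 -9.99997407e-01]
```

>>> apply_moves --commands '[[[0,0,-0.03,0],[0,0,-0.055,0],[0,0,-0.055,0],[0,0,-0.055,0]]]'

```text
t: 4.82
ee_pos: [576.4, -99.7, 190.6]
orientation: [-2.208, 0.032, 2.206]
ft_force: [-0.1, 0.2, -0.8]
width: 60.1
```

```bash
python3 - <<'E'
from h import *
o=readout.get_obs(); print(o['ee_pos'])
snap('side','side2');im=snap('top','top2')
cv2.imwrite('pics/crop2.png',cv2.resize(im['color'][150:270,240:360,::-1],None,fx=4,fy=4,interpolation=cv2.INTER_CUBIC))
E
```

```text
[576.4092791  -99.65059792 190.5932918 ]
```

View pics/side2.png

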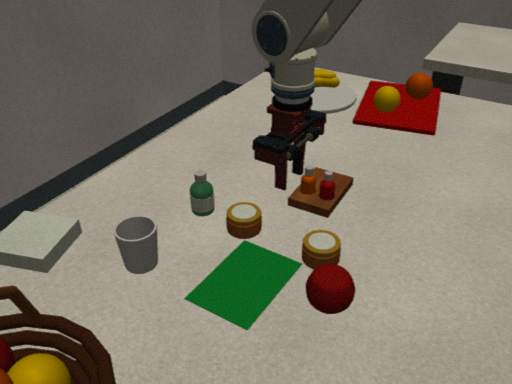

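View pics/crop2.png

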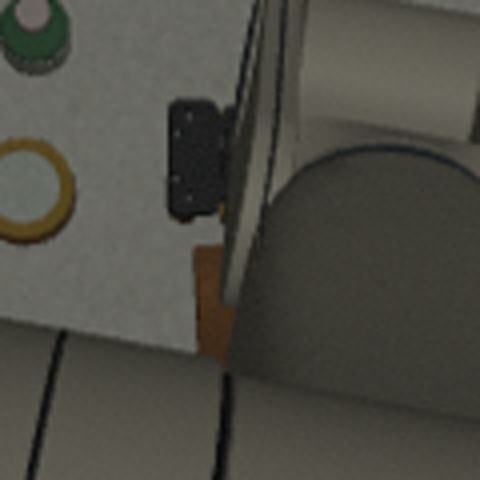

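The side view shows the fingers on the table side of the board, at about (281,185) and (299,160) px, clear of the bottles. In the top view the arm hides most of the board. I'll start the side push.

>>> apply_moves --commands '[[[-0.005,0,0,0],[-0.01,0,0,0],[-0.0135,0,0,0],[-0.017,0,0,0],[-0.0195,0,0,0],[-0.022,0,0,0],[-0.0245,0,0,0],[-0.027,0,0,0]]]'

```text
t: 5.92
ee_pos: [549.1, -98.9, 189.8]
orientation: [-2.208, 0.031, 2.206]
ft_force: [2.4, 0.2, -0.2]
width: 60.1
```

>>> apply_moves --commands '[[[0,0,0,0],[0,0,0,0]]]'

```text
t: 6.18
ee_pos: [548.9, -98.9, 189.7]
orientation: [-2.207, 0.031, 2.207]
ft_force: [1.2, 0.1, 0.3]
width: 60.0
```

```bash
python3 - <<'E'
from h import *
find('side',['board','juice_red','juice_orange','corner0'])
im=snap('side','side3')
cv2.imwrite('pics/crop3.png',cv2.resize(im['color'][120:240,240:390,::-1],None,fx=4,fy=4,interpolation=cv2.INTER_CUBIC))
E
```

```text
side board []
side juice_red [([481.9, -74.6, 11.5], 0.73)]
side juice_orange [([521.4, -73.8, 6.0], 0.81)]
side corner0 [([542.6, -31.6, 4.0], 0.91), ([465.0, -165.2, -0.7], 0.9)]
```

View pics/crop3.png

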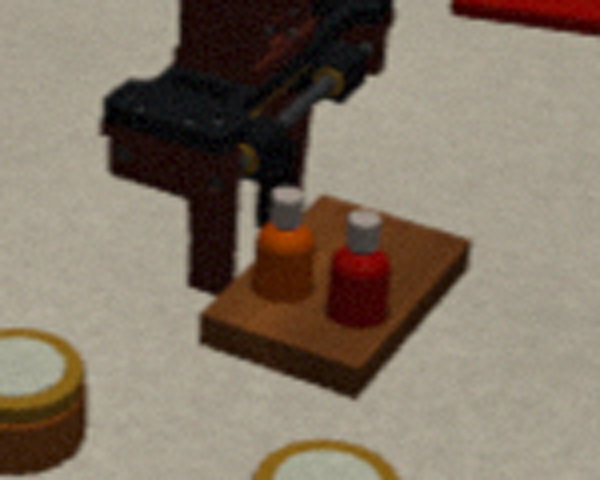

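The fingers have just met the board's side, reading 2.4 N. I'll push about 4 mm more, then clear the view and measure.

>>> apply_moves --commands '[[[-0.001,0,0,0],[-0.002,0,0,0],[-0.003,0,0,0],[-0.004,0,0,0],[-0.004,0,0,0]]]'

```text
t: 7.05
ee_pos: [544.8, -98.9, 189.6]
orientation: [-2.207, 0.031, 2.207]
ft_force: [1.5, 1.0, 0.1]
width: 60.2
```

```bash
cat >> h.py <<'E'
def board_side(fn=None):
    # side camera: threshold brown top, fit rect at z=18
    im=viewer.get_image('side')
    if fn: cv2.imwrite('pics/'+fn+'.png',cv2.resize(im['color'][100:300,150:400,::-1],None,fx=3,fy=3,interpolation=cv2.INTER_CUBIC))
    return im
E
python3 - <<'E'
from h import *
im=board_side('side4')
hsv=cv2.cvtColor(im['color'],cv2.COLOR_RGB2HSV)
for p in [(300,195),(320,177),(340,182),(310,210),(335,202),(325,205),(291,190)]: print(p,hsv[p[1],p[0]],im['color'][p[1],p[0]])
E
```

```text
(300, 195) [ 13 185 102] [102  61  28]
(320, 177) [ 13 194 104] [104  59  25]
(340, 182) [ 12 183  96] [96 55 27]
(310, 210) [ 13 215  45] [45 23  7]
(335, 202) [  7 193  78] [78 33 19]
(325, 205) [ 13 195  90] [90 51 21]
(291, 190) [174 189  27] [27  7 11]
```

View pics/side4.png

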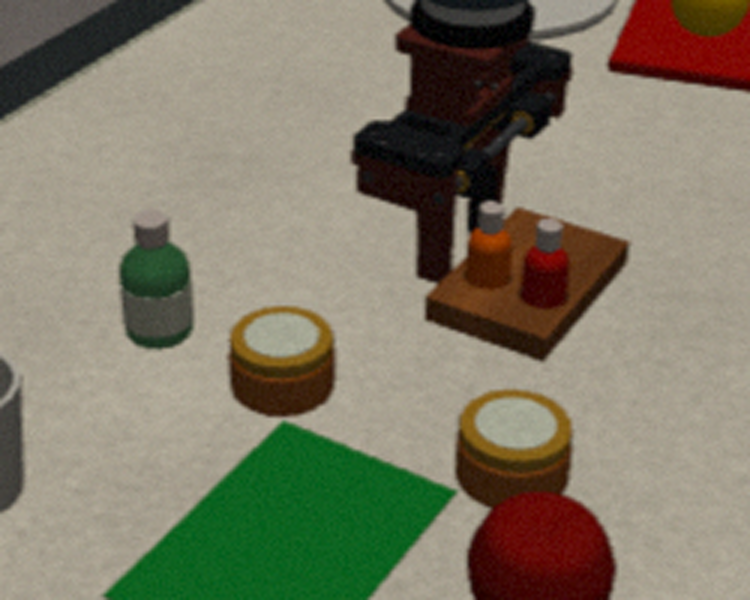

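```bash
cat >> h.py <<'E'
from scipy.optimize import least_squares
ST=np.array([500.5,73.9]); TH=np.radians(88.37)
def tost(x,y):
    d=np.array([x,y])-ST; c,s=np.cos(TH),np.sin(TH); return d@[c,s], d@[-s,c]
def project(im,P):
    return cv2.projectPoints(np.asarray(P,float),np.array(im['rvec'],float),np.array(im['tvec'],float),K(im),None)[0][:,0]
def hull(im,p):
    x,y,a=p; c,s=np.cos(a),np.sin(a)
    P=[[x+c*u-s*v,y+s*u+c*v,z] for u in(-65,65) for v in(-42,42) for z in(0,18)]
    return cv2.convexHull(project(im,P).astype(np.float32))
def boardfit(cam,p0,fn=None,pad=12):
    im=viewer.get_image(cam)
    h=cv2.cvtColor(im['color'],cv2.COLOR_RGB2HSV); H,S,V=[h[:,:,i].astype(int) for i in range(3)]
    m=((H>=6)&(H<=22)&(S>120)&(V>25)).astype(np.uint8)
    h0=hull(im,p0); roi=np.zeros_like(m); cv2.fillConvexPoly(roi,h0.astype(np.int32),1); roi=cv2.dilate(roi,np.ones((pad*2+1,)*2))
    m=cv2.morphologyEx(m*roi,cv2.MORPH_CLOSE,np.ones((3,3)))
    n,l,s,_=cv2.connectedComponentsWithStats(m); m=(l==1+np.argmax(s[1:,4])).astype(np.uint8)
    up=4 # upsampled mask -> boundary at pixel edges
    cn=max(cv2.findContours(cv2.resize(m,None,fx=up,fy=up,interpolation=cv2.INTER_NEAREST),cv2.RETR_EXTERNAL,cv2.CHAIN_APPROX_NONE)[0],key=cv2.contourArea)[:,0]
    pts=(cn+0.5)/up-0.5
    def res(p):
        hh=hull(im,p); return [cv2.pointPolygonTest(hh,(float(a),float(b)),True) for a,b in pts[::3]]
    r=least_squares(res,p0,loss='cauchy',f_scale=0.4,x_scale=[1,1,.02],diff_step=[1e-3,1e-3,5e-3])
    p=r.x; sx,sy=tost(*p[:2])
    print(cam,'board world',np.round(p[:2],1),'yaw',round(np.degrees(p[2]),2),'| station x %.1f y %.1f yaw %.2f deg'%(sx,sy,np.degrees(p[2]-TH)),'med|res|px',round(np.median(np.abs(r.fun)),2))
    if fn:
        c=im['color'][:,:,::-1].copy(); big=cv2.resize(c,None,fx=3,fy=3)
        hh=((hull(im,p)[:,0]+.5)*3).astype(int); cv2.polylines(big,[hh],True,(255,255,0),1)
        q=hh.mean(0).astype(int); big=big[max(0,q[1]-250):q[1]+250,max(0,q[0]-350):q[0]+350]
        cv2.imwrite('pics/'+fn+'.png',big)
    return p
E
python3 - <<'E'
from h import *
boardfit('side',[500,-98,TH+.01],'fit1')
E
```

```text
side board world [493.6 -95.4] yaw 88.89 | station x -169.4 y 2.0 yaw 0.52 deg med|res|px 2.65
```

View pics/fit1.png

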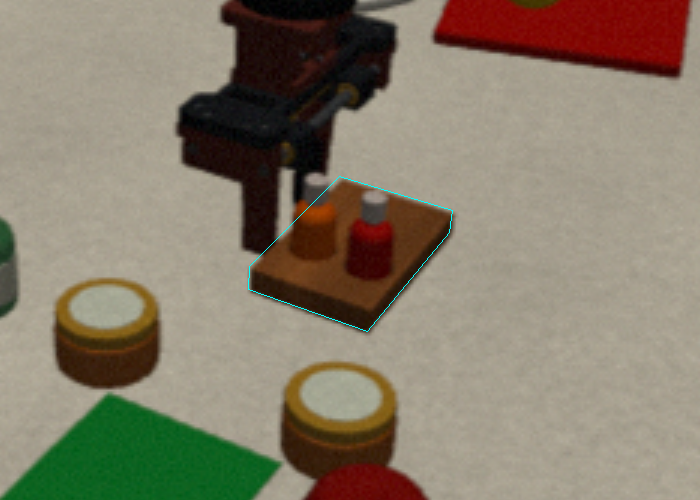

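The fit outline matches the board, which is now close to square with the gap. I'll retreat, turn the gripper for the rear push and check with the top camera.

>>> apply_moves --commands '[[[0.02,0,0,0],[0.03,0,0.04,0],[0.03,0,0.09,0],[0.03,-0.03,0.13,0.18],[0.02,-0.08,0.13,0.36],[0.0,-0.13,0.13,0.54],[-0.02,-0.18,0.13,0.72],[-0.04,-0.23,0.13,0.9]]]' --gripper 0.04

```text
t: 8.15
ee_pos: [503.8, -330.1, 319.5]
orientation: [1.698, 0.799, -1.7]
ft_force: [0.2, 0.3, -0.2]
width: 40.0
```

>>> apply_moves --commands '[[[0,0,0,0.17],[0,0,0,0.34],[0,0,0,0.51],[0,0,0,0.671],[0,0,0,0.671]]]'

```text
t: 8.78
ee_pos: [504.6, -328.7, 319.4]
orientation: [1.231, 1.197, -1.231]
ft_force: [-0.0, 0.3, 0.0]
width: 40.0
```

```bash
python3 - <<'E'
from h import *
o=readout.get_obs(); M=R.from_rotvec(o['orientation']).as_matrix();print(o['t'],o['ee_pos'],M[:,1].round(4))
boardfit('top',[496,-97,TH],'fit2')
boardfit('side',[496,-97,TH])
E
```

```text
8.775 [ 504.56440007 -328.69507189  319.35195736] [ 0.9996 -0.0295 -0.0013]
top board world [492.5 -97.8] yaw 89.24 | station x -171.8 y 3.1 yaw 0.87 deg med|res|px 0.98
side board world [493.3 -95.6] yaw 89.07 | station x -169.6 y 2.4 yaw 0.70 deg med|res|px 1.2
```

View pics/fit2.png

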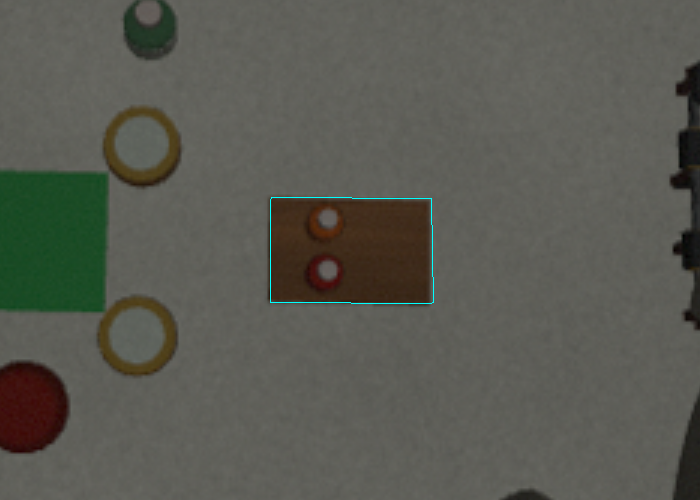

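Board is now at station y = +3.1 mm with yaw +0.9°, a slight overshoot. I'll take that out by steering during the rear push, so next I go behind it.

>>> apply_moves --commands '[[[-0.006,0.04,-0.03,0],[-0.013,0.09,-0.06,0],[-0.013,0.133,-0.09,0],[-0.013,0.133,-0.115,0],[-0.013,0.133,-0.13,0],[-0.013,0.133,-0.13,0],[-0.013,0.133,-0.13,0]]]'

```text
t: 9.75
ee_pos: [492.3, -196.5, 190.3]
orientation: [1.231, 1.194, -1.23]
ft_force: [0.5, -0.4, 1.3]
width: 39.7
```

```bash
python3 - <<'E'
from h import *
o=readout.get_obs(); M=R.from_rotvec(o['orientation']).as_matrix();print(o['t'],o['ee_pos'],M[:,1].round(4))
boardfit('top',[493,-97,TH],'fit3')
boardfit('side',[493,-97,TH],'fit3s')
E
```

```text
9.75 [ 492.31128405 -196.52563083  190.30387102] [ 0.9996 -0.0294  0.001 ]
top board world [491.3 -96.6] yaw 86.4 | station x -170.7 y 4.4 yaw -1.97 deg med|res|px 1.25
side board world [493.4 -95.4] yaw 89.01 | station x -169.4 y 2.3 yaw 0.64 deg med|res|px 1.18
```

View pics/fit3.png

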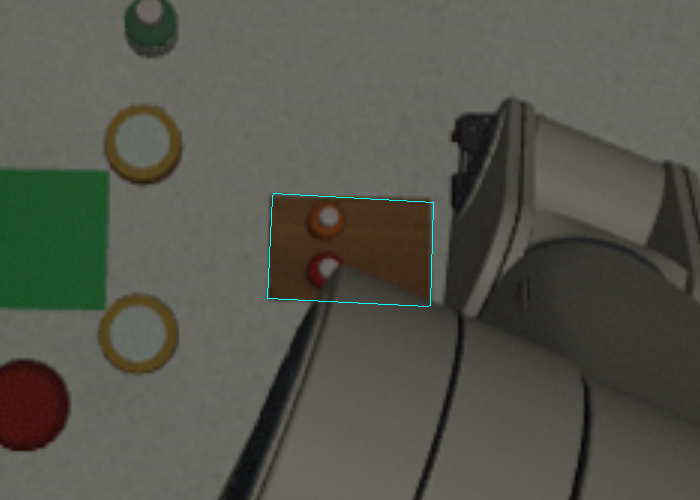

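View pics/fit3s.png

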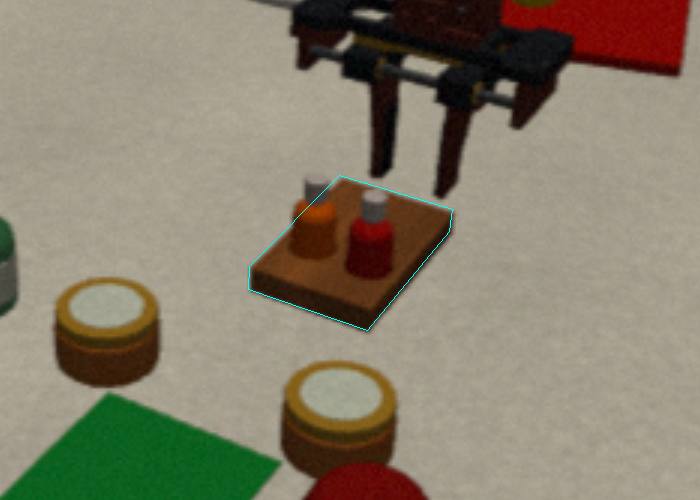

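The side fit, with its view unoccluded, gives y ≈ 2.3–3 mm and yaw ≈ 0.7°. The arm hides part of the board from the top camera, so I discard that fit. I'll rear-push with yaw held and a slight sideways slope.

>>> apply_moves --commands '[[[0.0002,0.006,0,0],[0.0004,0.012,0,0],[0.0006,0.018,0,0],[0.0007,0.022,0,0],[0.0008,0.026,0,0],[0.0009,0.029,0,0],[0.001,0.032,0,0],[0.001,0.035,0,0]]]'

```text
t: 10.85
ee_pos: [493.0, -160.8, 189.7]
orientation: [1.23, 1.196, -1.23]
ft_force: [-0.3, -2.1, -0.3]
width: 39.8
```

```bash
python3 - <<'E'
from h import *
o=readout.get_obs(); M=R.from_rotvec(o['orientation']).as_matrix();print(o['t'],o['ee_pos'],M[:,1].round(4),o['ft_force'].round(1))
boardfit('side',[493,-85,TH],'fit4s')
E
```

```text
10.85 [ 493.03658718 -160.84037434  189.69385938] [ 9.996e-01 -2.810e-02  2.000e-04] [-0.3 -2.1 -0.3]
side board world [493.6 -85.3] yaw 88.94 | station x -159.3 y 2.3 yaw 0.57 deg med|res|px 1.5
```

View pics/fit4s.png

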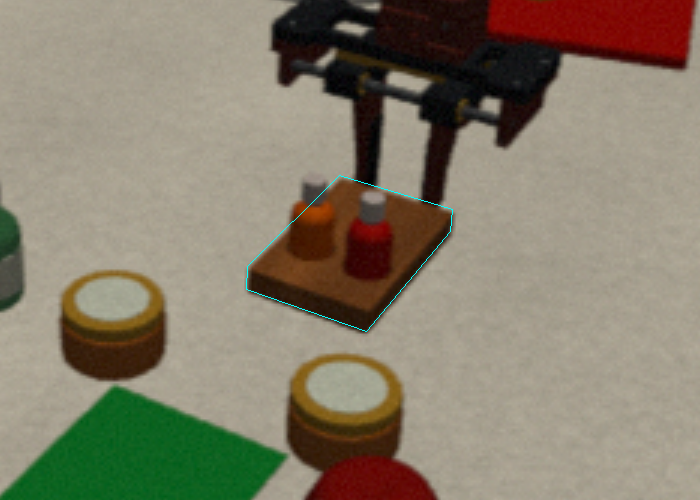

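>>> apply_moves --commands '[[[0.0006,0.006,0,0],[0.0012,0.012,0,0],[0.0018,0.018,0,0],[0.0023,0.024,0,0],[0.0028,0.03,0,0],[0.0033,0.036,0,0],[0.0037,0.042,0,0],[0.0041,0.048,0,0]]]'

```text
t: 11.9
ee_pos: [497.1, -112.5, 189.7]
orientation: [1.23, 1.196, -1.23]
ft_force: [0.8, -2.8, 0.0]
width: 39.9
```

```bash
python3 - <<'E'
from h import *
o=readout.get_obs(); M=R.from_rotvec(o['orientation']).as_matrix();print(o['t'],o['ee_pos'],M[:,1].round(4),o['ft_force'].round(1))
boardfit('side',[495,-38,TH],'fit5s')
boardfit('top',[495,-38,TH],'fit5')
E
```

```text
11.9 [ 497.08898721 -112.4848794   189.6806627 ] [ 0.9996 -0.028  -0.    ] [ 0.8 -2.8  0. ]
side board world [496.6 -36.4] yaw 90.26 | station x -110.4 y 0.7 yaw 1.89 deg med|res|px 1.42
top board world [494.4 -37.2] yaw 86.75 | station x -111.3 y 3.0 yaw -1.62 deg med|res|px 0.61
```

View pics/fit5s.png

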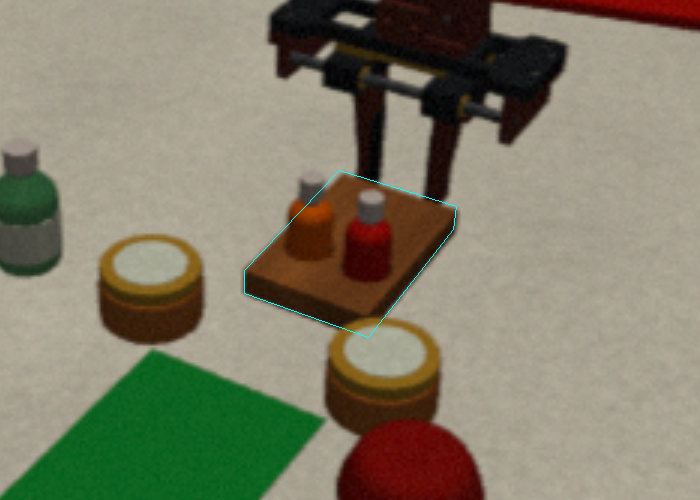

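View pics/fit5.png

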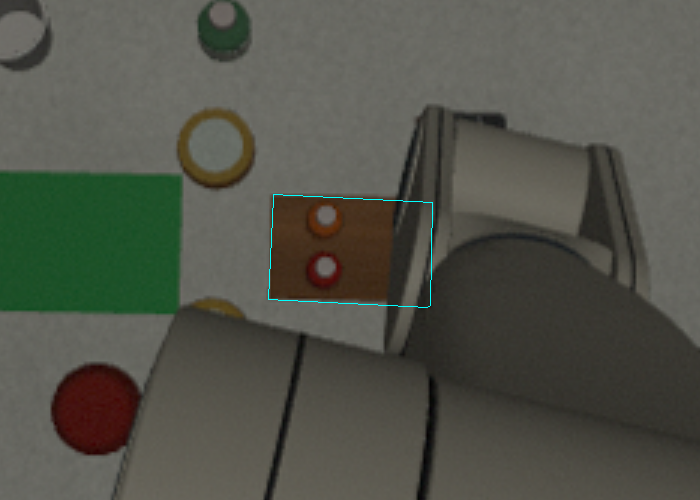

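Neither fit is reliable here: the jar's colour merged in the side view and the arm occludes the top view. I'll make the fit more robust by excluding the jars, rejecting occluded boundary points and adding a yaw prior from the tool.

```bash
cat >> h.py <<'E'
JARS=[(577.2,71.8),(423.8,76.0)]
def fit2(cam,p0,fn=None,pad=8,ysig=0.012,band=3.0):
    im=viewer.get_image(cam)
    h=cv2.cvtColor(im['color'],cv2.COLOR_RGB2HSV); H,S,V=[h[:,:,i].astype(int) for i in range(3)]
    m=((H>=4)&(H<=22)&(S>110)&(V>20)).astype(np.uint8)
    roi=np.zeros_like(m); cv2.fillConvexPoly(roi,hull(im,p0).astype(np.int32),1); roi=cv2.dilate(roi,np.ones((pad*2+1,)*2))
    ex=np.zeros_like(m)
    t=np.linspace(0,2*np.pi,40)
    for x,y in JARS:
        P=np.array([[x+32*np.cos(a),y+32*np.sin(a),z] for a in t for z in(0,38)])
        cv2.fillConvexPoly(ex,cv2.convexHull(project(im,P).astype(np.float32)).astype(np.int32),1)
    ex=cv2.dilate(ex,np.ones((5,5))); 
    tbl=((S<75)&(V>70)).astype(np.uint8)   # table-like
    tbl[ex>0]=0; m[ex>0]=0
    m=cv2.morphologyEx(m*roi,cv2.MORPH_CLOSE,np.ones((3,3)))
    n,l,s,_=cv2.connectedComponentsWithStats(m); m=(l==1+np.argmax(s[1:,4])).astype(np.uint8)
    up=4
    cn=max(cv2.findContours(cv2.resize(m,None,fx=up,fy=up,interpolation=cv2.INTER_NEAREST),cv2.RETR_EXTERNAL,cv2.CHAIN_APPROX_NONE)[0],key=cv2.contourArea)[:,0]
    pts=(cn+0.5)/up-0.5
    near=cv2.dilate(tbl,np.ones((5,5))); exn=cv2.dilate(ex,np.ones((3,3)))
    ok=[near[int(round(b)),int(round(a))]>0 and exn[int(round(b)),int(round(a))]==0 for a,b in pts]
    pts=pts[ok][::2]; p=np.array(p0,float)
    for bd in (8,band,2.0):
        hh=hull(im,p); d=np.array([cv2.pointPolygonTest(hh,(float(a),float(b)),True) for a,b in pts]); q=pts[np.abs(d)<bd]
        def res(p):
            hh=hull(im,p); return [cv2.pointPolygonTest(hh,(float(a),float(b)),True) for a,b in q]+[ (p[2]-p0[2])/ysig*np.sqrt(len(q))*0.15]
        r=least_squares(res,p,loss='soft_l1',f_scale=0.4,x_scale=[1,1,.02],diff_step=[1e-3,1e-3,5e-3]); p=r.x
    sx,sy=tost(*p[:2])
    print(cam,'fit2 world',np.round(p[:2],1),'| station x %.1f y %.1f yaw %.2f deg'%(sx,sy,np.degrees(p[2]-TH)),'n',len(q),'med',round(np.median(np.abs(r.fun)),2))
    if fn:
        big=cv2.resize(im['color'][:,:,::-1],None,fx=3,fy=3)
        hh=((hull(im,p)[:,0]+.5)*3).astype(int); cv2.polylines(big,[hh],True,(255,255,0),1)
        for a,b in q: cv2.circle(big,(int((a+.5)*3),int((b+.5)*3)),1,(0,0,255),-1)
        c=hh.mean(0).astype(int); cv2.imwrite('pics/'+fn+'.png',big[max(0,c[1]-250):c[1]+250,max(0,c[0]-350):c[0]+350])
    return p
E
python3 - <<'E'
from h import *
fit2('side',[496,-37,TH],'fit6s')
fit2('top',[496,-37,TH],'fit6')
E
python3 -c "
import cv2,numpy as np
cv2.imwrite('pics/fit6c.png',np.vstack([cv2.imread('pics/fit6s.png')[100:400],cv2.imread('pics/fit6.png')[150:400]]))"
```

```text
side fit2 world [496.3 -35.3] | station x -109.3 y 1.1 yaw 1.51 deg n 348 med 0.54
top fit2 world [496.2 -37. ] | station x -111.0 y 1.1 yaw 0.03 deg n 233 med 0.49
```

View pics/fit6c.png

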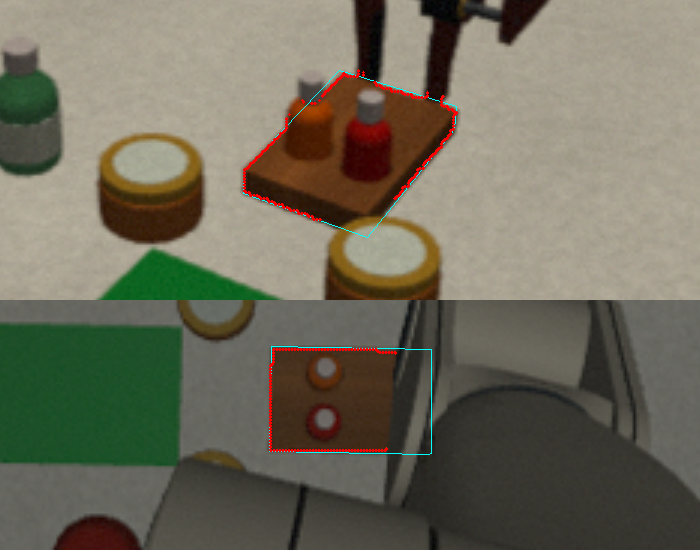

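Both cameras agree on y ≈ +1.1 mm, and yaw is near zero. I'll continue with another 1 mm of sideways correction.

>>> apply_moves --commands '[[[0.0003,0.005,0,0],[0.0006,0.01,0,0],[0.0009,0.015,0,0],[0.0012,0.02,0,0],[0.0015,0.025,0,0],[0.0018,0.03,0,0],[0.0021,0.035,0,0],[0.0022,0.04,0,0]]]'

```text
t: 13.1
ee_pos: [499.3, -72.5, 189.7]
orientation: [1.23, 1.196, -1.23]
ft_force: [-0.5, -1.3, -1.2]
width: 39.8
```

```bash
python3 - <<'E'
from h import *
o=readout.get_obs(); M=R.from_rotvec(o['orientation']).as_matrix();print(o['t'],o['ee_pos'],M[:,1].round(4),o['ft_force'].round(1))
fit2('side',[498.5,3,TH],'fit7s')
fit2('top',[498.5,3,TH],'fit7')
cv2.imwrite('pics/fit7c.png',np.vstack([cv2.imread('pics/fit7s.png')[100:400],cv2.imread('pics/fit7.png')[150:400]]))
E
```

```text
13.1 [499.3165651  -72.54557381 189.68370235] [ 9.996e-01 -2.800e-02  1.000e-04] [-0.5 -1.3 -1.2]
side fit2 world [498.1   4.2] | station x -69.7 y 0.4 yaw 1.54 deg n 313 med 0.53
top fit2 world [498.6   2.4] | station x -71.6 y -0.2 yaw 0.11 deg n 182 med 0.45
```

View pics/fit7c.png

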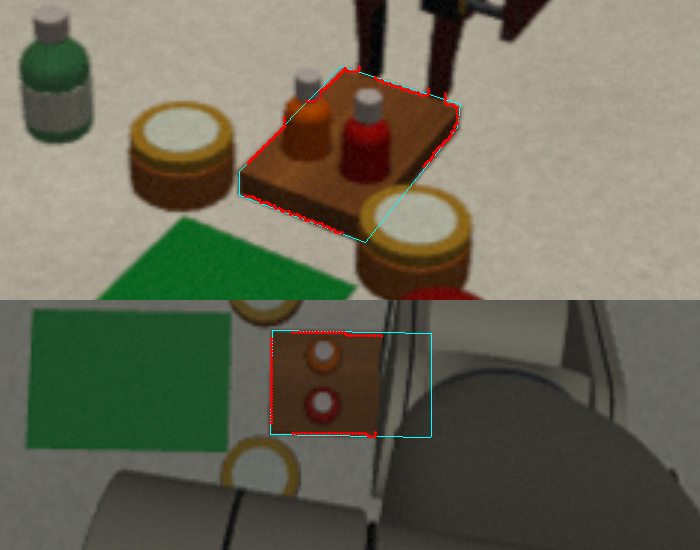

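Board is at y ≈ 0 and its front end is entering the gap. I'll push straight and watch the forces.

>>> apply_moves --commands '[[[0.0001,0.005,0,0],[0.0003,0.01,0,0],[0.0004,0.015,0,0],[0.0006,0.02,0,0],[0.0007,0.025,0,0],[0.0009,0.03,0,0],[0.001,0.035,0,0],[0.0011,0.04,0,0]]]'

```text
t: 14.2
ee_pos: [500.4, -32.6, 189.7]
orientation: [1.23, 1.196, -1.23]
ft_force: [0.5, -4.2, 2.4]
width: 40.1
```

```bash
python3 - <<'E'
from h import *
o=readout.get_obs(); M=R.from_rotvec(o['orientation']).as_matrix();print(o['t'],o['ee_pos'],M[:,1].round(4),o['ft_force'].round(1))
fit2('side',[499.6,43,TH],'fit8s')
fit2('top',[499.6,43,TH],'fit8')
cv2.imwrite('pics/fit8c.png',np.vstack([cv2.imread('pics/fit8s.png')[100:400],cv2.imread('pics/fit8.png')[150:400]]))
E
```

```text
14.2 [500.42559464 -32.58546835 189.73689453] [ 9.996e-01 -2.800e-02  2.000e-04] [ 0.5 -4.2  2.4]
side fit2 world [499.8  46. ] | station x -27.9 y -0.1 yaw -0.68 deg n 196 med 0.43
top fit2 world [499.   39.4] | station x -34.5 y 0.5 yaw 0.96 deg n 48 med 0.3
```

View pics/fit8c.png

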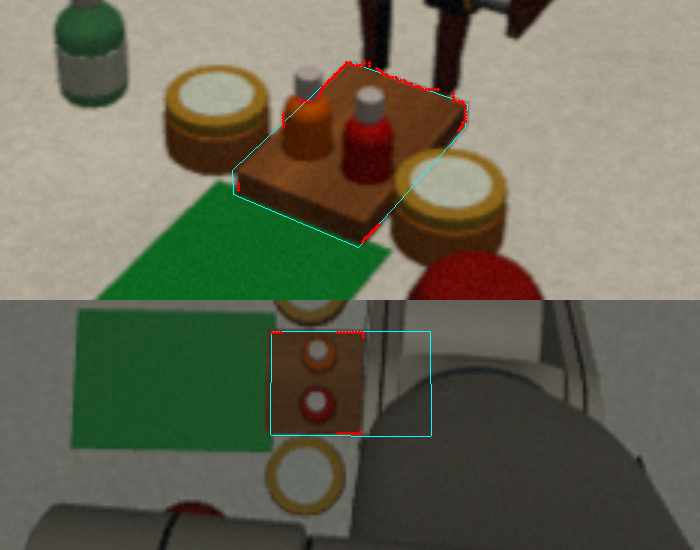

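>>> apply_moves --commands '[[[0.0001,0.005,0,0],[0.0003,0.01,0,0],[0.0004,0.015,0,0],[0.0006,0.02,0,0],[0.0007,0.025,0,0],[0.0009,0.03,0,0],[0.001,0.035,0,0],[0.0011,0.04,0,0]]]'

```text
t: 15.3
ee_pos: [501.4, 7.5, 189.6]
orientation: [1.23, 1.196, -1.23]
ft_force: [0.1, -2.1, -0.2]
width: 40.2
```

```bash
cat >> h.py <<'E'
def both(n):
    a=snap('side','s%d'%n)['color'];b=snap('top','t%d'%n)['color']
    f=lambda c:cv2.resize(c[:,:,::-1],None,fx=3,fy=3,interpolation=cv2.INTER_CUBIC)
    return a,b
def both(n):
    a=viewer.get_image('side');b=viewer.get_image('top')
    A=cv2.resize(a['color'][130:290,150:410,::-1],None,fx=2.7,fy=2.7,interpolation=cv2.INTER_CUBIC)[:,:700]
    B=cv2.resize(b['color'][190:270,150:325,::-1],None,fx=4,fy=4,interpolation=cv2.INTER_CUBIC)[:,:700]
    w=min(A.shape[1],B.shape[1]); B=cv2.resize(B,(w,int(B.shape[0]*w/B.shape[1])))
    V=np.clip(np.vstack([A[:,:w],B]).astype(float)*1.4,0,255).astype(np.uint8)
    cv2.imwrite('pics/both%d.png'%n,V[:600])
E
python3 - <<'E'
from h import *
o=readout.get_obs(); M=R.from_rotvec(o['orientation']).as_matrix();print(o['t'],o['ee_pos'],M[:,1].round(4),o['ft_force'].round(1))
both(1)
E
```

```text
15.3 [501.4475411    7.46266008 189.61949925] [ 9.996e-01 -2.800e-02 -2.000e-04] [ 0.1 -2.1 -0.2]
```

View pics/both1.png

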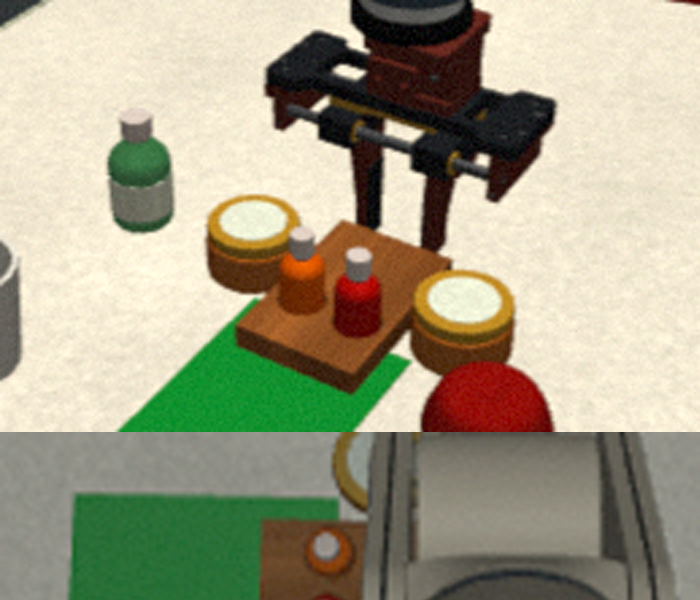

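The board is centred between the jars with the bottles upright. I'll keep going onto the mat.

>>> apply_moves --commands '[[[0.0001,0.005,0,0],[0.0003,0.01,0,0],[0.0004,0.015,0,0],[0.0006,0.02,0,0],[0.0007,0.025,0,0],[0.0009,0.03,0,0],[0.001,0.035,0,0],[0.0012,0.041,0,0]]]'

```text
t: 16.4
ee_pos: [502.6, 48.4, 189.7]
orientation: [1.23, 1.196, -1.23]
ft_force: [-0.1, -1.5, -0.0]
width: 39.7
```

>>> apply_moves --commands '[[[0.0001,0.005,0,0],[0.0003,0.01,0,0],[0.0004,0.015,0,0],[0.0006,0.02,0,0],[0.0007,0.025,0,0],[0.0009,0.03,0,0],[0.001,0.035,0,0],[0.0012,0.041,0,0]]]'

```text
t: 17.4
ee_pos: [503.9, 89.4, 189.7]
orientation: [1.23, 1.196, -1.23]
ft_force: [-0.3, -2.1, -0.4]
width: 40.1
```

```bash
python3 - <<'E'
from h import *
o=readout.get_obs(); M=R.from_rotvec(o['orientation']).as_matrix();print(o['t'],o['ee_pos'],M[:,1].round(4),o['ft_force'].round(1))
both(2)
E
```

```text
17.4 [503.86341611  89.44349574 189.66350226] [ 9.996e-01 -2.810e-02 -1.000e-04] [-0.3 -2.1 -0.4]
```

View pics/both2.png

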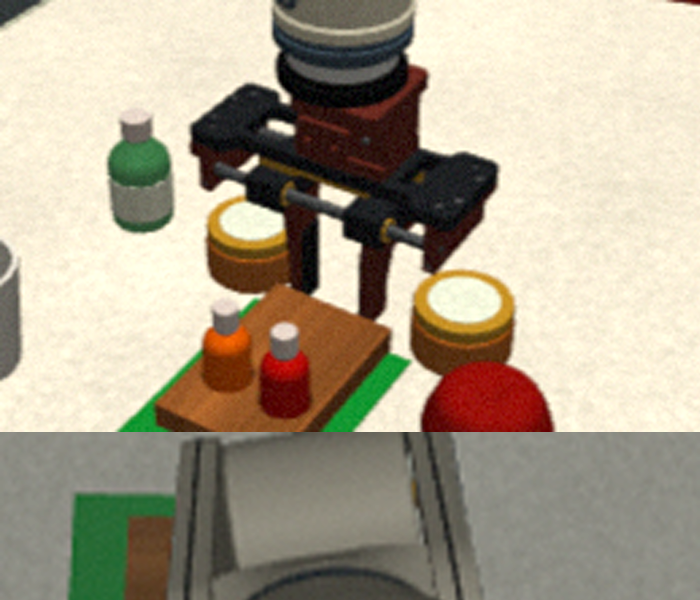

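>>> apply_moves --commands '[[[0.0001,0.004,0,0],[0.0002,0.008,0,0],[0.0003,0.012,0,0],[0.0004,0.015,0,0],[0.0005,0.018,0,0],[0.0006,0.02,0,0],[0.0006,0.02,0,0]]]'

```text
t: 18.38
ee_pos: [504.5, 109.4, 189.7]
orientation: [1.23, 1.196, -1.23]
ft_force: [-0.2, 0.1, 0.4]
width: 40.2
```

>>> apply_moves --commands '[[[-0.0003,-0.01,0,0],[-0.0006,-0.02,0,0],[-0.0009,-0.03,0.02,0],[-0.0009,-0.03,0.06,0],[-0.0009,-0.05,0.1,0],[-0.0009,-0.1,0.13,0],[-0.0009,-0.15,0.13,0],[-0.0009,-0.2,0.13,0]]]'

```text
t: 19.38
ee_pos: [503.2, -93.0, 320.4]
orientation: [1.231, 1.194, -1.229]
ft_force: [0.8, -0.5, -1.0]
width: 40.4
```

>>> apply_moves --commands '[[[0,-0.05,0,0],[0,-0.1,0,0],[0,-0.15,0,0],[0,-0.15,0,0],[0,-0.15,0,0]]]'

```text
t: 20.0
ee_pos: [502.9, -241.0, 319.4]
orientation: [1.231, 1.196, -1.231]
ft_force: [0.4, 0.5, -0.5]
width: 40.0
```

```bash
python3 - <<'E'
from h import *
o=readout.get_obs(); print(o['t'],o['ee_pos'],o['ft_force'].round(1))
p=fit2('top',[503.7,185,TH],'fit9',ysig=.05)
fit2('side',[503.7,185,TH],'fit9s',ysig=.05)
c,s=np.cos(p[2]),np.sin(p[2])
for u,v in((65,42),(65,-42),(-65,42),(-65,-42)):
    a=tost(p[0]+c*u-s*v,p[1]+s*u+c*v); print('corner in mat',round(a[0]-111,1),round(a[1],1))
find('top',['cup','apple','spare_bottle','juice_red','juice_orange'])
find('side',['cup','apple','spare_bottle'])
cv2.imwrite('pics/fit9c.png',np.vstack([cv2.imread('pics/fit9s.png')[100:400,:700],cv2.imread('pics/fit9.png')[120:400,:700]]))
E
```

```text
20.0 [ 502.90232372 -240.9537755   319.35748339] [ 0.4  0.5 -0.5]
top fit2 world [501.7 183.4] | station x 109.5 y 1.9 yaw 0.08 deg n 6 med 0.01
side fit2 world [502.3 187.9] | station x 114.0 y 1.4 yaw 0.04 deg n 170 med 0.22
corner in mat 63.5 44.0
corner in mat 63.6 -40.0
corner in mat -66.5 43.8
corner in mat -66.4 -40.2
top cup [([673.8, 238.9, -0.8], 0.75)]
top apple [([365.1, 168.1, -1.4], 0.96)]
top spare_bottle [([676.7, 65.2, 1.2], 0.74)]
top juice_red [([484.8, 208.9, 10.9], 0.63), ([678.7, 62.1, 2.0], 0.33)]
top juice_orange [([526.5, 206.7, 7.5], 0.48)]
side cup [([679.1, 238.3, 4.0], 0.62)]
side apple [([368.8, 168.9, 0.3], 0.9)]
side spare_bottle [([677.6, 68.4, 4.3], 0.94)]
```

View pics/fit9c.png

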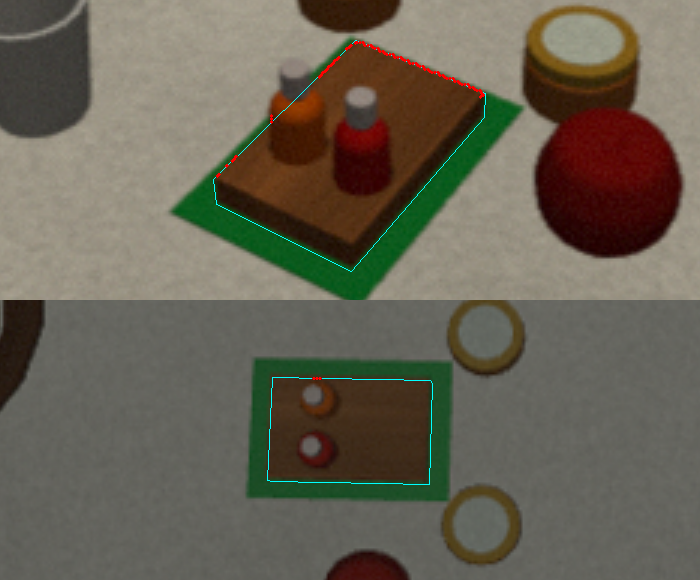

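The board lies well inside the green mat. In the top view there is green on all sides, and the margins are about 18 mm along x and 14 mm or more across. The bottles are upright and the bystanders have not moved. The robot is clear, so I'm handing in.

```bash
python3 - <<'E'
from h import *
print(workorder.close_job())
E
```

```text
the job is handed in; nothing more can be done
None
```

The board is on the green mat with both juice bottles upright, and I handed the job in at about 20 s of the 72 s allowed; no verdict is reported.

**What I did:** I pushed the board's long side with both fingertips to square and centre it. I then pushed its rear end straight through the gap and on to the mat, backed off and raised the arm. Forces shown after each move stayed at about 5 N or less.

**Last checks:**
- **Board on the mat:** All four corners are inside the mat by about 16 mm or more on every side, with yaw about 0°.
- **Bystanders:** The cup, apple and spare bottle are where they were at the start, within the networks' error of about 4 mm.
- **Robot:** It is clear of everything.

**Checks that were weak or disagreed:**
- **Final position:** The side camera put the board 4.5 mm further along than the top camera, still well inside the mat. The final top fit rested on only 6 edge points, because the mat's colour spoiled the edge mask. I relied on the picture, which shows green on all sides.
- **Yaw in the gap:** The top and side fits disagreed by about 1.5°, because the arm and jars hid parts of the board. There I trusted the tool's yaw and the low forces.

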